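# Advance the vial stage by one turn of its hand wheel

### The arm

A 7-joint arm with a two-finger parallel gripper is mounted at the origin on a cart in front of the work surface, level with it; the furniture and walls round the work are solid. World frame = base frame: x ahead of the robot, y to its left, z up, the work surface at z = 0. Lengths are in mm, angles in rad, forces in N, time in s.
With the tool pointing down it reaches from about 400 to 875 mm from the base axis. Payload 4.4 kg.
Tool frame: the origin (TCP) lies on the centre line of the jaws, within the pads' length; the fingertips stand 8 mm ahead of it and the grasp point (between the pads) lies 11 mm behind it; x points along the fingers, z is the direction in which the jaws open and shut, and the axes are right-handed (so a half turn about x gives the same grasp; the last joint's range is limited). The gripper opens to 85 mm and grips with 20 to 120 N. Pads are 22 mm wide; open, the fingers measure 114 mm over their backs; the gripper's body (76 mm by 85 mm) begins 54 mm behind the grasp point. The pads swing forward as they close: fully open they stand 13 mm farther back than shut.
Start: joints at [1.075, 0.628, 0.038, 1.517, -0.027, 0.996, -0.02], TCP at [270.877, -590.884, 207.913] pointing down, gripper open.
Joint ranges: [-3.06, 3.06], [-0.37, 2.12], [-1.25, 1.32], [0.18, 2.47], [-1.1, 4.24], [0.23, 1.98], [-2.94, 2.94]. Speed limits (rad/s): [2.57, 2.57, 3.14, 3.14, 3.14, 3.14, 3.14].

### API

Orientations are given as [roll, pitch, yaw] about the fixed x, y, z axes, in that order (R = Rz(yaw) Ry(pitch) Rx(roll)).
In Python, from cell import ctrl, get_image, camera_params gives the robot as it stands. The module is installed in compiled form; this text tells all that it offers.
- The arm moves only by the shell command python3 -m handwheel 'ROWS'. ROWS is text: rows parted by semicolons, each of 7 numbers parted by spaces: the opening, from -1 (shut) to 1 (fully open), then the shift along the tool's x, y, z in mm, then the turn, a rotation vector about the tool's x, y, z in rad. In form: grip x y z wx wy wz; .... A call has 1 to 10 rows; each row shifts and turns the pose as measured when the row begins, along the tool's axes as they then stand; what a row does not reach is not made up. A row lasts 1/10 s, in which the tool goes at most 50 mm and 8.59 degrees, less where a joint would pass 70% of its speed; a pose out of reach is approached as far as the arm can. A call with a gripper value outside its range is refused whole. The fingers move at their own pace and stop on an object; the grip force is fixed at half the most. Time passes only in rows, so rows that do not move let the fingers close. It gives the time, the measured TCP pose, the force and the opening at its end, in the units of the state.
- ctrl.read_state(): the state, without advancing time (a new reading comes with each control period).
- get_image(name): name is "scene" or "side" or "wrist"; returns the picture (420x560x3 uint8, blue, green, red); there is no depth.
- camera_params(name): a dict with "fx", "fy", "cx", "cy" (pixels), "k1" (the pictures are not rectified: a ray, as slopes to the right and down, at radius r is drawn at 1 + k1 r^2 times it, then the intrinsics apply), "eye" and "orientation" of the camera in the world. Camera axes: x right, y up, looking along -z (the intrinsics and any distortion apply to the point x, -y, -z); pixel columns grow to the right and rows downward; lengths in mm; the calibration is good to about 2 mm. A picture is of the moment at which its call begins: read the wrist's pose just before it. camera_params takes no time and is no camera call; for the wrist camera it gives the pose at the moment of the call.
- ctrl.finish_job(): hands the job in, once; it reports no verdict.
The state is a dict: "clock": time; "qpos": joint angles; "qd": joint speeds; "tau": joint torques, N m; "eef_pos": TCP position; "tool_rot": TCP orientation; "force": force on the tool from outside, world axes, zero at the start; "torque": the same for the moment, N m; "width": finger opening in mm.
Only numpy, scipy, OpenCV 4.12 (cv2) and the standard library are available. Lean on these libraries where they do the work, as an engineer would, in place of code of your own. Each camera call takes 0.05 s, during which the arm holds its last target.

### The job

Bring the next vial under the reader: with a fingertip or the outside of the fingers, gently push the hand wheel of the vial stage round by its upright handle, clockwise as seen from above, through exactly one full turn, so that the handle comes back to where it stands now. Do not pinch the handle or run well past the full turn. Leave the things standing about where they are, and finish clear of everything.

Things in the scene. Friction and masses are not known exactly. Their poses are not given: they have to be found in the camera images.
- handwheel (a joint): angle (rad) of the level dark steel hand wheel, 3 spokes, 112 mm across, vertical axis, rim 64 to 76 mm above the worktop, over a grey housing 90x84x50 mm. Grows clockwise seen from above; starts anywhere from -0.8 to 0.8; a full turn adds 6.283. Stops only at -1.5 and 10, so it can overrun. Stiff (about 2.5 N at the handle), it stays where it is left
- wheel_axis (a point): point on the wheel's vertical axis, 101 mm above the worktop, at the height of the middle of the upright handle (empty air: the wheel's hub ends at 82 mm). The x axis points along the stage's track, away from the wheel; z is up
- handle_mid (a point): middle of the upright handle's height, on the handle's own axis, 50 mm from the wheel's axis and 101 mm above the worktop; goes round with the wheel
- crank_handle: upright black handle on the rim at the end of one spoke: round, 18 mm across, standing from 72 to 123 mm above the worktop (the black grip from 80 mm up, on a steel collar 22 mm across), fixed to the wheel. Origin at its foot, on its axis; z up
- carriage_mark (a point): middle of the carriage's top, 52 mm up, on the track beside the wheel, about 115 mm from its axis at the start; carries three vials in line (tops 94 mm up). The wheel drives it: a clockwise turn moves it 30 mm (one vial) away from the wheel. A reader on a bent post stands over the track 145 mm from the axis, 124 mm tall
- loose_vial: loose capped glass sample vial, 25 mm across, 50 mm tall, standing beside the hand wheel; origin at centre of its underside
- small_beaker: loose low glass beaker, 46x51 mm, 58 mm tall, standing beside the stage; origin at centre of its underside
- timer: black digital bench timer lying on its back, 64x60x18 mm; origin at centre of its underside
- dish: glass petri dish with lid, 67 mm across, 16 mm high; origin at centre of its underside

How it is judged:
By the outcome, as a careful person would: the job done as asked, in the order asked, and still so for the second after the job is handed in, with the robot touching nothing.
It also fails if it takes over 48 s, if anything falls off the work surface, if the arm or the gripper's body presses on something with over 40 N, if the wrist force passes 120 N, or if a joint passes its speed limit or range.

## Working session

There is one attempt and no reset: what is moved stays moved. The work goes in short steps, Python scripts to look and compute and a shell command to move; the robot and the scene stay as the last step left them, time stands still between calls to the robot, and variables do not carry over. Pictures are saved under pics/ and viewed, and the job is handed in when it is done.

```bash
mkdir -p pics; python3 - <<'E'
from cell import ctrl,get_image,camera_params
import cv2
s=ctrl.read_state();print(s)
for n in["scene","side","wrist"]:
    print(n,camera_params(n)); cv2.imwrite(f"pics/{n}0.png",get_image(n))
E
```

```text
{'clock': 0.0, 'qpos': array([ 1.07521089,  0.62934724,  0.03844134,  1.51835215, -0.02696713,
        0.99630832, -0.01998332]), 'qd': array([-0.00102809, -0.00058077, -0.00047084, -0.00018147, -0.00198271,
       -0.00175002,  0.00181981]), 'tau': array([-1.50901842e-04, -5.63401437e+01,  1.22607082e+00, -1.93444920e+01,
        1.09188686e-02,  1.03875477e-02, -5.86243331e-06]), 'eef_pos': array([ 270.57946945, -590.27413362,  206.99348407]), 'tool_rot': array([-3.11415735,  1.56889924,  2.02805249]), 'force': array([ 0.29613339, -0.00515393, -0.21982889]), 'torque': array([ 0.02517813, -0.01733294, -0.00721167]), 'width': 85.1520254510405}
scene {'fx': 472.94279081365255, 'fy': 472.94279081365255, 'cx': 268.29144987538035, 'cy': 211.57368578185356, 'k1': -0.09677761374086931, 'eye': array([-567.04445534, -773.80692019,  661.28859833]), 'orientation': array([ 1.13692002, -0.01458323, -1.02287242])}
side {'fx': 425.91339621470195, 'fy': 425.91339621470195, 'cx': 282.568621692842, 'cy': 206.495940205427, 'k1': -0.13545281939229775, 'eye': array([120.40499541, 539.49832787, 791.07648109]), 'orientation': array([ 0.8307209 , -0.02070155, -2.59191962])}
wrist {'fx': 360.720320671887, 'fy': 360.720320671887, 'cx': 276.9474470518211, 'cy': 208.92809142087847, 'k1': -0.08743125358788939, 'eye': array([ 341.4889832 , -558.14725912,  373.77302916]), 'orientation': array([-0.30982681,  0.0016055 , -1.14092223])}
```

View pics/scene0.png

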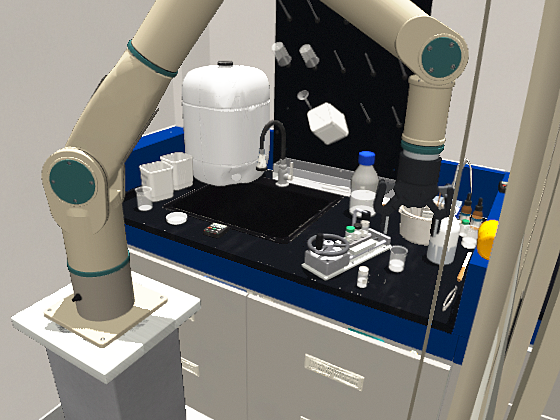

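View pics/side0.png

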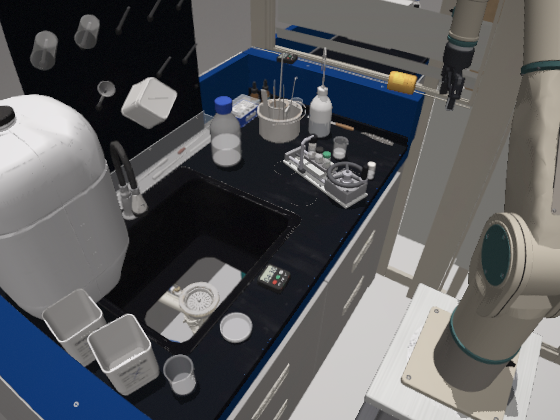

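View pics/wrist0.png

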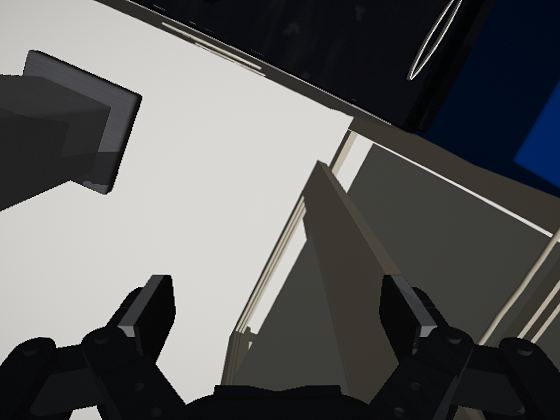

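```bash
python3 - <<'E'
import cv2
a=cv2.imread("pics/scene0.png")[200:300,280:420];cv2.imwrite("pics/sc1.png",cv2.resize(a,None,fx=5.5,fy=5.5,interpolation=cv2.INTER_CUBIC))
a=cv2.imread("pics/side0.png")[125:215,270:400];cv2.imwrite("pics/sd1.png",cv2.resize(a,None,fx=6,fy=6,interpolation=cv2.INTER_CUBIC))
E
```

```text
(no output)
```

View pics/sc1.png

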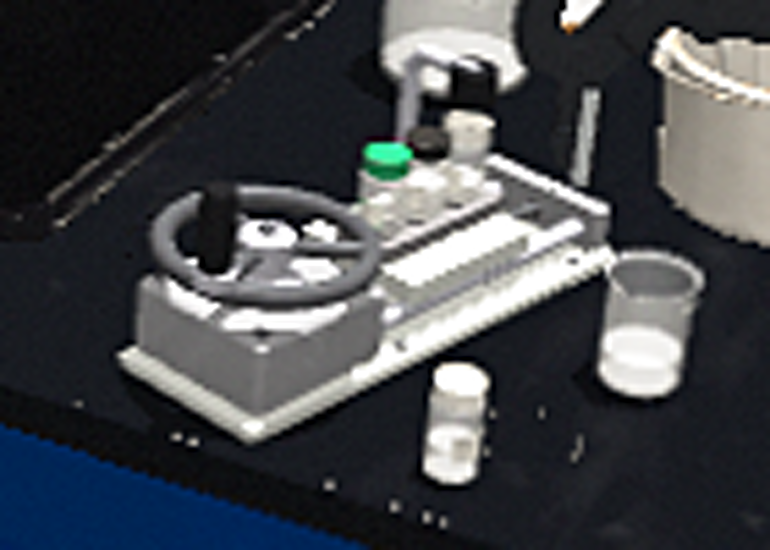

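View pics/sd1.png

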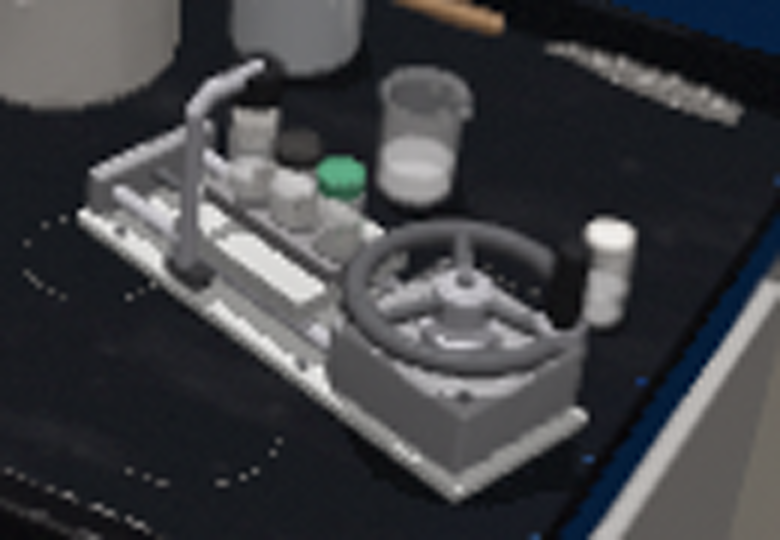

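```bash
cat > h.py <<'E'
import numpy as np,cv2
from scipy.spatial.transform import Rotation as R
def K(c): return np.array([[c['fx'],0,c['cx']],[0,c['fy'],c['cy']],[0,0,1]])
def rot(c): return R.from_euler('xyz',c['orientation']).as_matrix()
def proj(c,P):
    P=np.atleast_2d(P).astype(float); p=(P-c['eye'])@rot(c); x=p[:,0]/-p[:,2]; y=-p[:,1]/-p[:,2]
    f=1+c['k1']*(x*x+y*y); return np.c_[c['fx']*x*f+c['cx'],c['fy']*y*f+c['cy']]
def ray(c,uv):
    q=cv2.undistortPoints(np.array([[uv]],float),K(c),np.array([c['k1'],0,0,0.]))[0,0]
    d=rot(c)@np.array([q[0],-q[1],-1]); return c['eye'],d
def atz(c,uv,z):
    e,d=ray(c,uv); return e+d*(z-e[2])/d[2]
def tri(l):
    A=np.zeros((3,3));b=np.zeros(3)
    for c,uv in l:
        e,d=ray(c,uv);d=d/np.linalg.norm(d);M=np.eye(3)-np.outer(d,d);A+=M;b+=M@e
    return np.linalg.solve(A,b)
E
cat > t.py <<'E'
from h import *
from cell import camera_params
sc,sd=camera_params('scene'),camera_params('side')
a=lambda U,V:((U+.5)/5.5-.5+280,(V+.5)/5.5-.5+200)
b=lambda U,V:((U+.5)/6-.5+270,(V+.5)/6-.5+125)
for n,p,q,z in[('hub',a(268,229),b(465,283),82),('handletop',a(220,190),b(572,252),122),('handlefoot',a(214,268),b(566,322),80),('vialtop',a(461,372),b(610,232),50),('vialbot',a(452,470),b(604,315),2),('green',a(388,152),b(342,168),94),('hcorn front',a(260,350),b(455,415),50),('baseplate corner',a(255,437),b(455,497),0),
 ('beaker',a(642,375),b(417,190),4),('reader head',a(473,65),b(260,65),124)]:
    print(n,atz(sc,p,z).round(1),atz(sd,q,z).round(1),tri([(sc,p),(sd,q)]).round(1))
E
python3 t.py
```

```text
hub [ 434.2 -354.2   82. ] [ 438.7 -346.4   82. ] [ 440.6 -351.4   78.1]
handletop [ 387.  -349.3  122. ] [ 390.5 -342.9  122. ] [ 391.8 -347.1  119. ]
handlefoot [ 389.9 -347.7   80. ] [ 388.9 -348.    80. ] [ 389.  -348.    80.3]
vialtop [ 413.1 -462.1   50. ] [ 410.2 -463.6   50. ] [ 410.2 -462.7   51.2]
vialbot [ 407.  -465.3    2. ] [ 404.3 -461.3    2. ] [ 406.1 -464.7    0.9]
green [ 517.6 -379.2   94. ] [ 520.4 -380.5   94. ] [ 519.4 -379.    94.1]
hcorn front [ 381.8 -377.    50. ] [ 415.7 -295.6   50. ] [ 437.6 -349.9    7.8]
baseplate corner [ 386.8 -375.9    0. ] [ 410.7 -298.9   -0. ] [ 432.8 -351.2  -40.8]
beaker [ 531.6 -515.     4. ] [ 529.5 -503.3    4. ] [ 5.344e+02 -5.130e+02 -5.000e-01]
reader head [ 573.8 -398.7  124. ] [ 575.  -395.4  124. ] [ 576.2 -397.7  122.6]
```

```bash
cat > ov.py <<'E'
import sys
from h import *
from cell import camera_params
def ov(im,c,roi,s,C,th,out):
    x0,y0,w,h=roi
    a=cv2.resize(im[y0:y0+h,x0:x0+w],None,fx=s,fy=s,interpolation=cv2.INTER_CUBIC)
    def pl(P,col):
        p=((proj(c,P)-[x0,y0]+.5)*s-.5); cv2.polylines(a,[np.round(p*8).astype(np.int32)],False,col,1,cv2.LINE_AA,3)
    t=np.linspace(0,2*np.pi,80)
    ring=lambda x,y,r,z:np.c_[x+r*np.cos(t),y+r*np.sin(t),0*t+z]
    pl(ring(*C,56,70),(0,0,255));pl(ring(*C,44,70),(0,0,255))
    H=np.array(C)+50*np.array([np.cos(th),np.sin(th)])
    pl(ring(*H,9,123),(0,255,255));pl(ring(*H,9,80),(0,255,0))
    cv2.imwrite(out,a)
E
cat > t2.py <<'E'
from ov import *
C=(437.5,-351.5);th=np.radians(176)
ov(cv2.imread('pics/scene0.png'),camera_params('scene'),(295,225,65,60),10,C,th,'pics/o1.png')
ov(cv2.imread('pics/side0.png'),camera_params('side'),(315,150,65,60),10,C,th,'pics/o2.png')
from cell import ctrl
print(R.from_euler('xyz',ctrl.read_state()['tool_rot']).as_matrix().round(3))
E
python3 t2.py
```

```text
[[-0.001  0.909  0.417]
 [ 0.001  0.417 -0.909]
 [-1.    -0.    -0.001]]
```

View pics/o1.png

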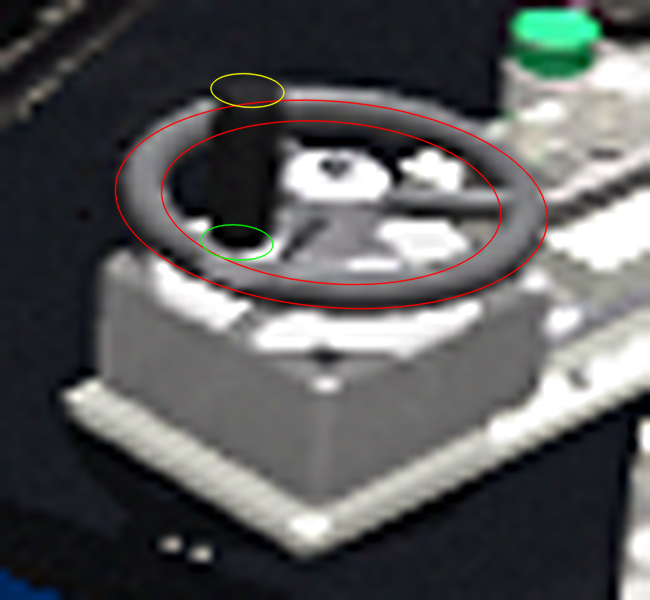

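View pics/o2.png

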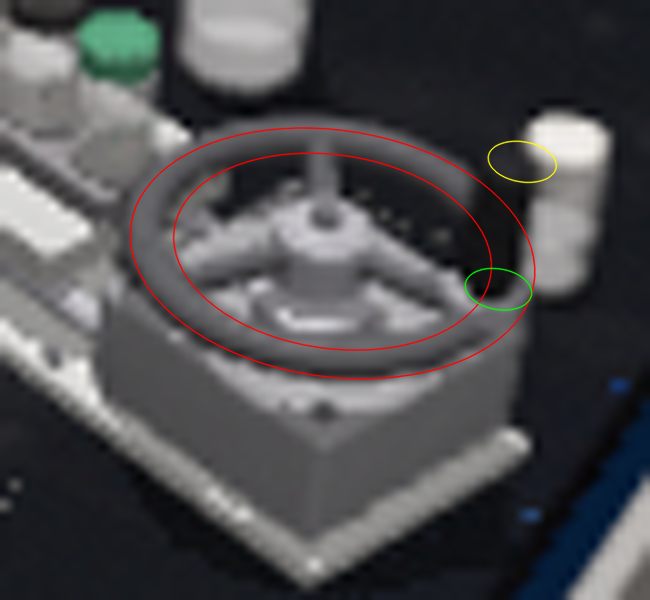

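```bash
cat >> t2.py <<'E'
g=lambda a:(255*(a/255.)**.4).astype(np.uint8)
a=g(cv2.imread('pics/side0.png'))[140:200,340:385];b=g(cv2.imread('pics/scene0.png'))[225:285,295:340]
cv2.imwrite('pics/g1.png',cv2.resize(np.hstack([a,b]),None,fx=8,fy=8,interpolation=cv2.INTER_CUBIC))
E
python3 t2.py
```

```text
[[-0.001  0.909  0.417]
 [ 0.001  0.417 -0.909]
 [-1.    -0.    -0.001]]
```

View pics/g1.png

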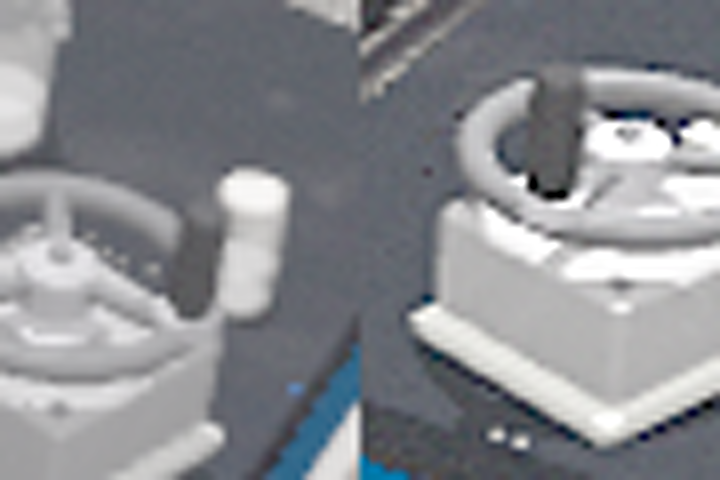

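```bash
python3 - <<'E'
from h import *
from cell import camera_params
sc,sd=camera_params('scene'),camera_params('side')
for p,q,z in[((319.6,234.6),(365.2,166.8),122),((318.6,248),(363.5,178.2),82)]:
    print(atz(sc,p,z).round(1),atz(sd,q,z).round(1),tri([(sc,p),(sd,q)]).round(1))
E
```

```text
[ 384.7 -350.4  122. ] [ 389.5 -342.5  122. ] [ 391.1 -347.5  118.3]
[ 388.3 -348.7   82. ] [ 389.2 -345.1   82. ] [ 390.1 -347.6   80.4]
```

```bash
python3 -m handwheel '-1 0 20 -14 0 0 0;-1 0 28 -21 0 0 0;-1 0 28 -21 0 0 0;-1 0 28 -21 0 0 0;-1 0 28 -21 0 0 0;-1 0 28 -21 0 0 0;-1 0 20 -14 0 0 0;-1 0 10 -6 0 0 0;-1 0 0 0 0 0 0'; python3 - <<'E'
from cell import *
import cv2
print(ctrl.read_state()); cv2.imwrite('pics/w1.png',get_image('wrist'))
E
```

```text
clock: 1.05
eef_pos: [387.0, -377.7, 203.8]
tool_rot: [-2.638, 1.565, 2.501]
force: [-0.1, -0.6, 0.4]
width: 0.5
{'clock': 1.05, 'qpos': array([ 0.69813465,  0.47971911,  0.03352118,  1.8232993 , -0.01996038,
        0.84504462, -0.40297231]), 'qd': array([ 0.00702551,  0.00235063,  0.02167708, -0.00067012,  0.01284287,
       -0.00270765,  0.00857409]), 'tau': array([ -0.63936867, -46.40371799,   0.57058481, -16.88521385,
        -0.06236964,   0.06682573,  -0.15297402]), 'eef_pos': array([ 387.01149157, -377.70975638,  203.78366096]), 'tool_rot': array([-2.63780662,  1.56463201,  2.5011899 ]), 'force': array([-0.1239378 , -0.62500593,  0.38482095]), 'torque': array([-0.0454667 , -0.01654204, -0.03008021]), 'width': 0.452098641076789}
```

View pics/w1.png

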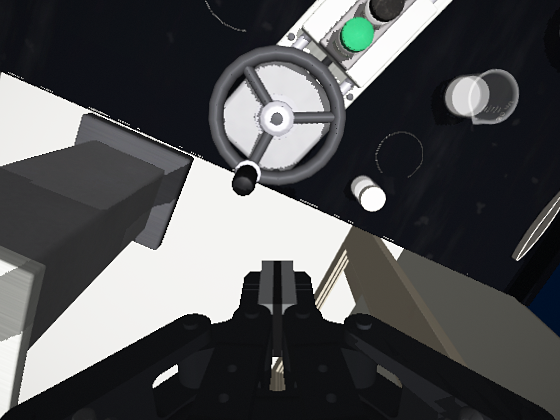

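```bash
cat > wv.py <<'E'
import sys
from ov import *
from cell import ctrl,get_image
def snap(n):
    s=ctrl.read_state(); c=camera_params('wrist'); im=get_image('wrist'); cv2.imwrite(f'pics/{n}.png',im)
    np.save(f'pics/{n}.npy',dict(c=c,s=s),allow_pickle=True); return im,c,s
E
python3 - <<'E'
from ov import *
im=cv2.imread('pics/w1.png');c=camera_params('wrist')
for n,p,z in[('hub',(277,118),82),('rim',(277.5,115.5),70),('htop',(244,186),123),('hfoot',(248,172),80),('vial',(372,197),50),('vial',(366,188),2),('green',(357,34),94)]: print(n,atz(c,p,z).round(1))
ov(im,c,(195,30,165,170),3.5,(437.5,-351),np.radians(177),'pics/o3.png')
E
```

```text
hub [ 440.4 -353.7   82. ]
rim [ 441.6 -353.5   70. ]
htop [ 390.5 -350.9  123. ]
hfoot [ 391.  -349.9   80. ]
vial [ 410. -464.   50.]
vial [ 408.8 -470.9    2. ]
green [ 518.6 -380.8   94. ]
```

View pics/o3.png

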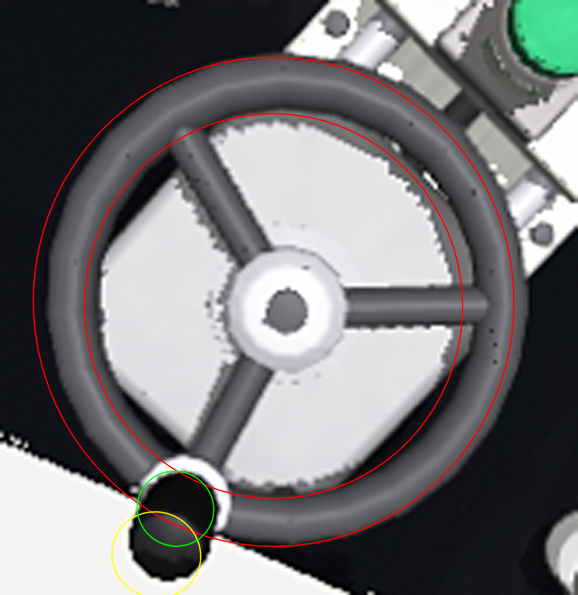

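```bash
cat > plan.py <<'E'
# plan.py n step_deg : rows from the measured pose along the orbit
import sys
from h import *
from cell import ctrl
C=np.array([439.5,-352.5]);Rad=50.;Z=105.
def show():
    s=ctrl.read_state();p=s['eef_pos'];v=p[:2]-C
    M=R.from_euler('xyz',s['tool_rot']).as_matrix()
    print('t',round(s['clock'],2),'pos',p.round(1),'F',s['force'].round(1),'r',np.hypot(*v).round(1),'phi',np.degrees(np.arctan2(v[1],v[0])).round(1),'yz psi',np.degrees(np.arctan2(M[1,1],M[0,1])).round(1),'tilt',M[2].round(3))
    return s,p,M
def rows(pts):
    s,p,M=show();q=p.copy()
    for t in pts:
        d=M.T@(np.array(t)-q);print(d.round(1));q=np.array(t,float)
if __name__=='__main__':
    s,p,M=show();v=p[:2]-C;f=np.degrees(np.arctan2(v[1],v[0]));n=int(sys.argv[1]);st=float(sys.argv[2])
    a=np.radians(f-st*np.arange(1,n+1)); rows(np.c_[C[0]+Rad*np.cos(a),C[1]+Rad*np.sin(a),0*a+Z])
E
python3 -c "
from plan import *
rows([(398,-383,195),(398,-383,105)])"
```

```text
t 1.1 pos [ 386.3 -378.8  203.8] F [-0.3 -0.  -0.8] r 59.3 phi -153.7 yz psi 24.4 tilt [-1.    -0.004 -0.005]
[8.7 9.  8.7]
[90.   0.3  0.4]
```

```bash
python3 -m handwheel '-1 10 9 9 0 0 0;-1 22 0 0 0 0 0;-1 22 0 0 0 0 0;-1 20 0 0 0 0 0;-1 15 0 0 0 0 0;-1 6 0 0 0 0 0;-1 0 0 0 0 0 0'; python3 - <<'E'
from wv import *
im,c,s=snap('w2')
cv2.imwrite('pics/s2.png',cv2.resize(get_image('side')[110:220,270:400],None,fx=6,fy=5.4,interpolation=cv2.INTER_CUBIC))
E
python3 plan.py 10 5
```

```text
clock: 1.8
eef_pos: [396.0, -397.8, 101.3]
tool_rot: [-1.188, 1.563, -2.35]
force: [-0.1, -0.2, -0.3]
width: 0.1
t 1.9 pos [ 396.6 -397.9  102.6] F [-0.5  0.4 -0.4] r 62.4 phi -133.4 yz psi 23.5 tilt [-1.    -0.006  0.004]
t 1.9 pos [ 396.6 -397.9  102.6] F [-0.5  0.4 -0.4] r 62.4 phi -133.4 yz psi 23.5 tilt [-1.    -0.006  0.004]
[-2.5  9.9 -9. ]
[-0.  -1.2 -4.2]
[-0.  -0.8 -4.3]
[-0.  -0.4 -4.3]
[-0.  -0.  -4.4]
[-0.   0.3 -4.3]
[-0.   0.7 -4.3]
[-0.   1.1 -4.2]
[-0.   1.4 -4.1]
[-0.   1.8 -4. ]
```

View pics/w2.png

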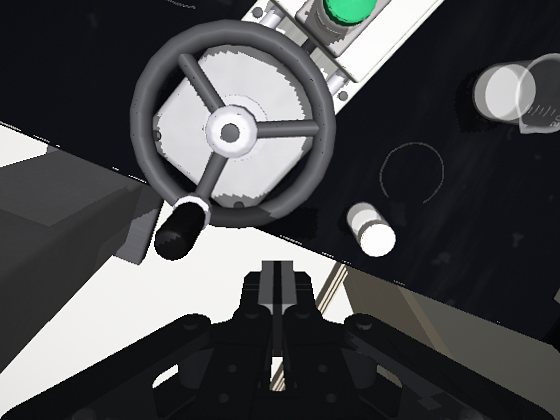

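View pics/s2.png

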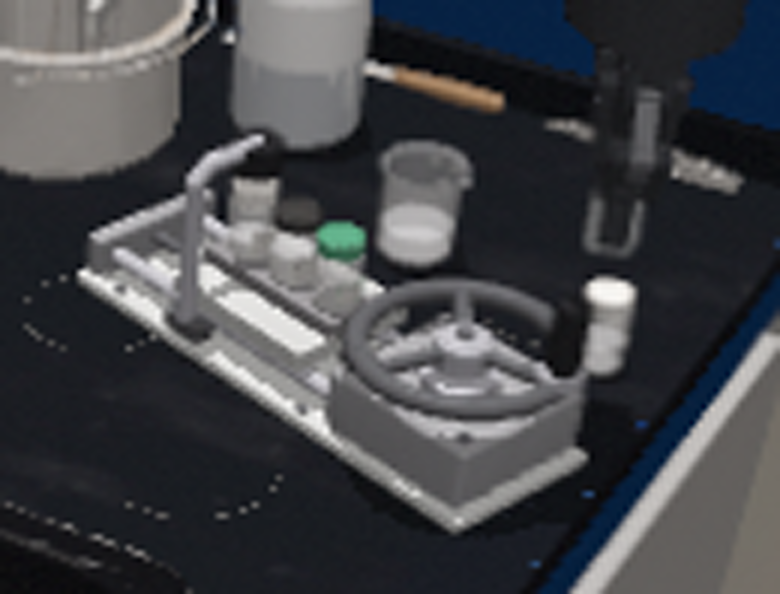

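```bash
python3 -c "
from h import *
from cell import camera_params
c=camera_params('side')
for z in (110,100,95,88,80,75): print(z,((proj(c,[396.6,-397.9,z])-[270,110]+.5)*[6,5.4]-.5).round(0))"
```

```text
110 [[603. 268.]]
100 [[600. 284.]]
95 [[598. 292.]]
88 [[596. 303.]]
80 [[593. 315.]]
75 [[591. 323.]]
```

```bash
python3 -c "
from cell import *
import cv2,numpy as np
for n,(x,y) in dict(side=(330,110),scene=(290,190)).items():
    a=get_image(n)[y:y+100,x:x+90]; a=(255*(a/255.)**.4).astype(np.uint8)
    globals()[n]=cv2.resize(a,None,fx=4.4,fy=5.5,interpolation=cv2.INTER_CUBIC)
cv2.imwrite('pics/g3.png',np.hstack([side,scene]))"; python3 plan.py 1 1
```

```text
t 2.0 pos [ 397.3 -397.6  103.4] F [-0.1  0.4 -0.2] r 61.7 phi -133.1 yz psi 23.5 tilt [-1.    -0.005  0.006]
t 2.0 pos [ 397.3 -397.6  103.4] F [-0.1  0.4 -0.2] r 61.7 phi -133.1 yz psi 23.5 tilt [-1.    -0.005  0.006]
[-1.7 10.4 -5.4]
```

View pics/g3.png

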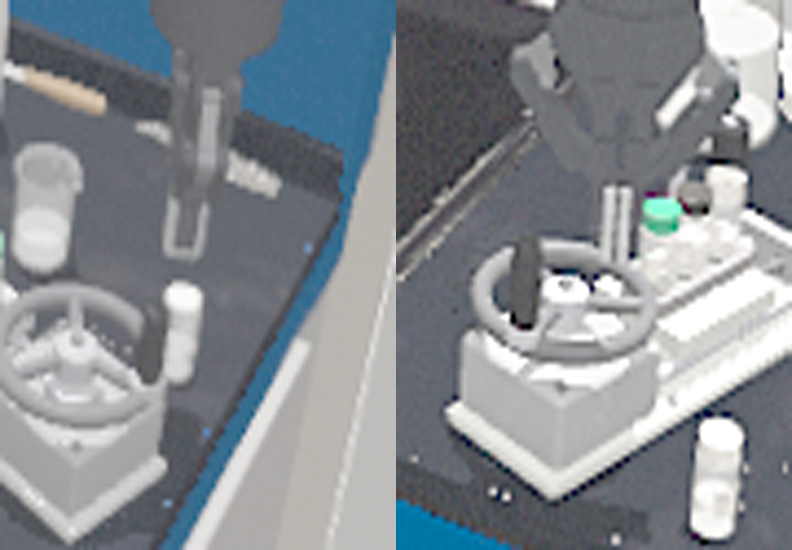

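```bash
python3 -c "
from h import *
from cell import camera_params
for n,o in dict(side=(330,110),scene=(290,190)).items():
  c=camera_params(n)
  for z in (130,115,105,95,85): print(n,z,((proj(c,[397.3,-397.6,z])-o+.5)*[4.4,5.5]-.5+[396*(n=='scene'),0]).round(0))
c=camera_params('wrist');print(c['eye'])
for z in (115,105,95,85,75):print(proj(c,[397.3,-397.6,z]).round(0))
"
```

```text
side 130 [[182. 240.]]
side 115 [[178. 265.]]
side 105 [[176. 281.]]
side 95 [[173. 297.]]
side 85 [[171. 313.]]
scene 130 [[615. 247.]]
scene 115 [[613. 277.]]
scene 105 [[612. 297.]]
scene 95 [[611. 316.]]
scene 85 [[609. 336.]]
[ 469.07997175 -365.31687528  269.69909909]
[[277. 265.]]
[[277. 256.]]
[[277. 248.]]
[[277. 241.]]
[[277. 234.]]
```

```bash
sed -i 's/Z=105/Z=88/' plan.py; python3 -m handwheel '-1 8 2 -3 0 0 0;-1 7 1 -3 0 0 0;-1 2 0 0 0 0 0;-1 0 0 0 0 0 0'; python3 plan.py 10 6;python3 -c "
from cell import *
import cv2,numpy as np
for n,(x,y) in dict(side=(330,110),scene=(290,190)).items():
    a=get_image(n)[y:y+100,x:x+90]; a=(255*(a/255.)**.4).astype(np.uint8)
    globals()[n]=cv2.resize(a,None,fx=4.4,fy=5.5,interpolation=cv2.INTER_CUBIC)
cv2.imwrite('pics/g4.png',np.hstack([side,scene]))"
```

```text
clock: 2.4
eef_pos: [399.0, -390.7, 86.8]
tool_rot: [-0.359, 1.562, -1.519]
force: [-0.0, 0.0, -0.4]
width: 0.1
t 2.4 pos [ 399.  -390.7   86.8] F [-0.   0.  -0.4] r 55.7 phi -136.7 yz psi 23.6 tilt [-1.    -0.003  0.009]
t 2.4 pos [ 399.  -390.7   86.8] F [-0.   0.  -0.4] r 55.7 phi -136.7 yz psi 23.6 tilt [-1.    -0.003  0.009]
[-1.3  3.9 -6.9]
[-0.  -1.  -5.1]
[-0.  -0.4 -5.2]
[-0.   0.1 -5.2]
[-0.   0.7 -5.2]
[-0.   1.2 -5.1]
[-0.   1.7 -4.9]
[-0.   2.2 -4.7]
[-0.   2.7 -4.5]
[-0.   3.2 -4.2]
```

View pics/g4.png

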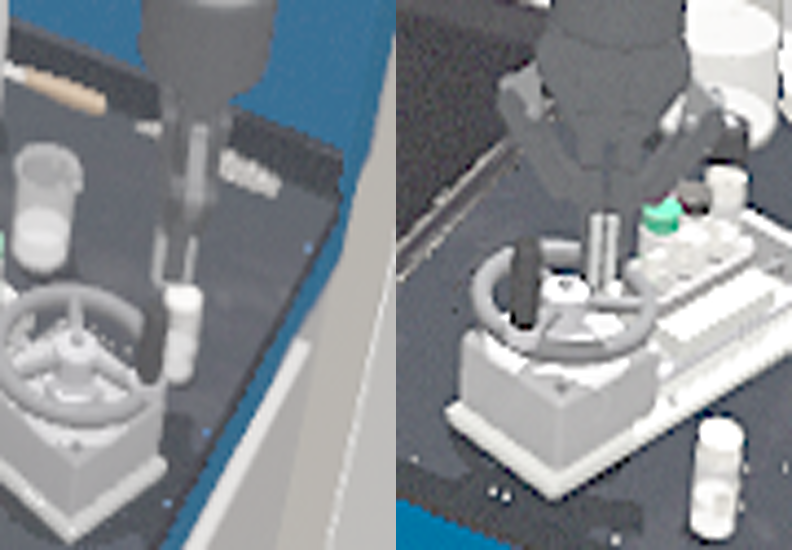

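```bash
python3 -m handwheel '-1 0 3 -6 0 0 0;-1 0 0 -5 0 0 0;-1 0 0 -5 0 0 0;-1 0 0 -5 0 0 0;-1 0 1 -5 0 0 0;-1 0 1 -5 0 0 0'; python3 plan.py 10 6
```

```text
clock: 3.1
eef_pos: [393.3, -361.5, 88.1]
tool_rot: [0.004, 1.554, -1.156]
force: [2.0, -3.5, -0.7]
width: -0.0
t 3.1 pos [ 393.3 -361.5   88.1] F [ 2.  -3.5 -0.7] r 47.1 phi -169.0 yz psi 23.5 tilt [-1.     0.     0.017]
t 3.1 pos [ 393.3 -361.5   88.1] F [ 2.  -3.5 -0.7] r 47.1 phi -169.0 yz psi 23.5 tilt [-1.     0.     0.017]
[ 0.  -1.4 -5.7]
[-0.1  1.9 -4.9]
[-0.1  2.4 -4.6]
[-0.1  2.9 -4.4]
[-0.1  3.3 -4. ]
[-0.1  3.7 -3.7]
[-0.1  4.1 -3.3]
[-0.   4.4 -2.8]
[-0.   4.7 -2.3]
[-0.   4.9 -1.8]
```

```bash
python3 -m handwheel '-1 0 -1 -6 0 0 0;-1 0 2 -5 0 0 0;-1 0 2 -5 0 0 0;-1 0 3 -4 0 0 0;-1 0 3 -4 0 0 0;-1 0 4 -4 0 0 0;-1 0 4 -3 0 0 0'; python3 plan.py 10 6;python3 -c "
from wv import *
snap('w3')"
```

```text
clock: 3.8
eef_pos: [397.2, -327.3, 88.5]
tool_rot: [0.02, 1.547, -1.143]
force: [-1.8, -1.8, 0.7]
width: 0.2
t 3.8 pos [ 397.2 -327.3   88.5] F [-1.8 -1.8  0.7] r 49.3 phi 149.3 yz psi 23.4 tilt [-1.     0.     0.024]
t 3.8 pos [ 397.2 -327.3   88.5] F [-1.8 -1.8  0.7] r 49.3 phi 149.3 yz psi 23.4 tilt [-1.     0.     0.024]
[ 0.5  4.  -3.5]
[-0.1  4.7 -2.4]
[-0.   4.9 -1.9]
[-0.   5.1 -1.3]
[-0.   5.2 -0.8]
[-0.   5.2 -0.3]
[0.  5.2 0.3]
[0.  5.2 0.8]
[0.  5.1 1.4]
[0.  4.9 1.9]
```

View pics/w3.png

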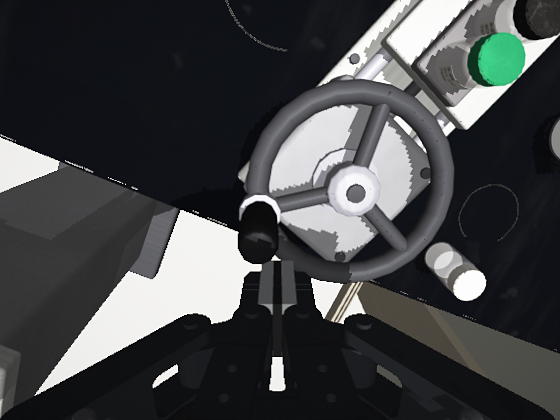

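```bash
python3 -m handwheel '-1 0.5 4 -3.5 0 0.005 0;-1 0 5 -2.5 0 0.005 0;-1 0 5 -2 0 0.004 0;-1 0 5 -1.5 0 0.004 0;-1 0 5 -1 0 0.003 0;-1 0 5 -0.5 0 0.003 0;-1 0 5 0 0 0.002 0;-1 0 5 0.5 0 0.002 0'; python3 plan.py 10 6
```

```text
clock: 4.65
eef_pos: [426.1, -295.7, 86.1]
tool_rot: [-2.801, 1.552, 2.32]
force: [-2.4, 0.7, 1.0]
width: -0.2
t 4.65 pos [ 426.1 -295.7   86.1] F [-2.4  0.7  1. ] r 58.4 phi 103.3 yz psi 23.4 tilt [-1.    -0.006 -0.018]
t 4.65 pos [ 426.1 -295.7   86.1] F [-2.4  0.7  1. ] r 58.4 phi 103.3 yz psi 23.4 tilt [-1.    -0.006 -0.018]
[-2.1  3.6  9.4]
[-0.1  4.9  1.7]
[-0.1  4.7  2.2]
[-0.1  4.5  2.7]
[-0.1  4.2  3.2]
[-0.1  3.8  3.6]
[-0.1  3.4  4. ]
[-0.1  3.   4.3]
[-0.1  2.5  4.6]
[-0.1  2.   4.8]
```

```bash
python3 -m handwheel '-1 -1 4 5 0 -0.004 0;-1 0 5 4 0 -0.003 0;-1 0 4.5 3.5 0 -0.002 0;-1 0 4.5 3.5 0 0 0;-1 0 4 4 0 0 0;-1 0 3.5 4 0 0 0'; python3 plan.py 10 6;python3 -c "
from wv import *
snap('w4')"
```

```text
clock: 5.25
eef_pos: [459.5, -306.0, 86.1]
tool_rot: [-2.522, 1.554, 2.6]
force: [-5.5, -0.3, 1.9]
width: 0.5
t 5.25 pos [ 459.5 -306.    86.1] F [-5.5 -0.3  1.9] r 50.6 phi 66.7 yz psi 23.5 tilt [-1.    -0.01  -0.014]
t 5.25 pos [ 459.5 -306.    86.1] F [-5.5 -0.3  1.9] r 50.6 phi 66.7 yz psi 23.5 tilt [-1.    -0.01  -0.014]
[-2.   2.9  4.4]
[-0.1  2.9  4.3]
[-0.1  2.5  4.6]
[-0.1  2.   4.8]
[-0.1  1.5  5. ]
[-0.1  0.9  5.1]
[-0.1  0.4  5.2]
[-0.1 -0.2  5.2]
[-0.1 -0.7  5.2]
[-0.1 -1.2  5.1]
```

View pics/w4.png

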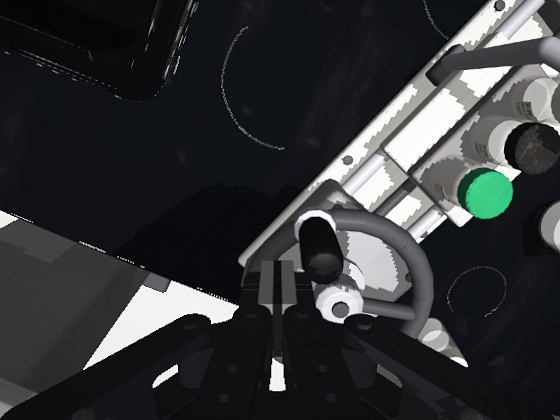

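```bash
python3 -m handwheel '-1 -1 3 4 0 -0.003 0;-1 -0.5 3 4 0 -0.003 0;-1 0 2.5 4.5 0 -0.002 0;-1 0 2 5 0 0 0;-1 0 1.5 5 0 0 0;-1 0 1 5 0 0 0'; python3 plan.py 10 6
```

```text
clock: 5.9
eef_pos: [486.2, -324.5, 86.8]
tool_rot: [-2.43, 1.56, 2.693]
force: [-3.4, 1.7, 1.6]
width: -0.2
t 5.9 pos [ 486.2 -324.5   86.8] F [-3.4  1.7  1.6] r 54.5 phi 30.9 yz psi 23.6 tilt [-1.    -0.007 -0.008]
t 5.9 pos [ 486.2 -324.5   86.8] F [-3.4  1.7  1.6] r 54.5 phi 30.9 yz psi 23.6 tilt [-1.    -0.007 -0.008]
[-1.3 -4.   5.8]
[-0.  -0.1  5.2]
[-0.  -0.7  5.2]
[-0.  -1.2  5.1]
[-0.  -1.8  4.9]
[-0.  -2.3  4.7]
[-0.  -2.7  4.5]
[-0.  -3.2  4.1]
[-0.  -3.6  3.8]
[ 0.  -4.   3.4]
```

```bash
python3 -m handwheel '-1 -0.5 -2 5.5 0 0 0;-1 -0.5 -1.5 5 0 0 0;-1 0 -1 5 0 0 0;-1 0 -1.5 5 0 0 0;-1 0 -2 4.5 0 0 0;-1 0 -2.5 4.5 0 0 0'; python3 plan.py 10 6;python3 -c "
from wv import *
snap('w5')"
```

```text
clock: 6.5
eef_pos: [486.6, -355.8, 87.2]
tool_rot: [-2.584, 1.553, 2.54]
force: [-1.0, 3.6, 1.0]
width: 0.3
t 6.5 pos [ 486.6 -355.8   87.2] F [-1.   3.6  1. ] r 47.2 phi -4.1 yz psi 23.6 tilt [-1.    -0.009 -0.015]
t 6.5 pos [ 486.6 -355.8   87.2] F [-1.   3.6  1. ] r 47.2 phi -4.1 yz psi 23.6 tilt [-1.    -0.009 -0.015]
[-0.9 -0.2  5.8]
[-0.  -3.1  4.2]
[-0.  -3.5  3.9]
[-0.  -3.9  3.5]
[-0.  -4.3  3. ]
[ 0.  -4.6  2.6]
[ 0.  -4.8  2.1]
[ 0.  -5.   1.6]
[ 0.  -5.1  1. ]
[ 0.  -5.2  0.5]
```

View pics/w5.png

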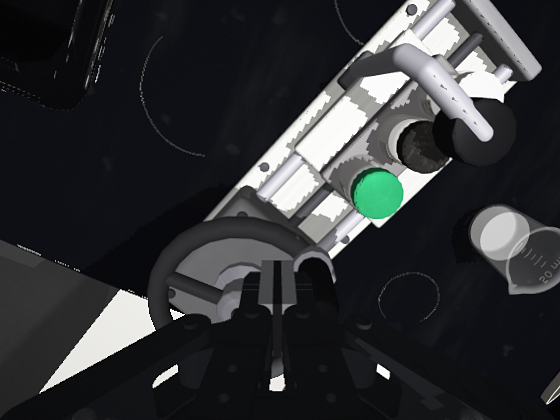

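```bash
python3 -m handwheel '-1 0 -1 5.5 0 -0.003 0;-1 0 -3 4 0 -0.003 0;-1 0 -3.5 4 0 -0.002 0;-1 0 -4 3.5 0 0 0;-1 0 -4.5 3 0 0 0;-1 0 -4.5 2.5 0 0 0'; python3 plan.py 10 6
```

```text
clock: 7.15
eef_pos: [480.8, -387.1, 87.4]
tool_rot: [-2.059, 1.567, 3.066]
force: [1.7, 2.7, -0.6]
width: 0.1
t 7.15 pos [ 480.8 -387.1   87.4] F [ 1.7  2.7 -0.6] r 53.9 phi -40.0 yz psi 23.7 tilt [-1.    -0.003 -0.002]
t 7.15 pos [ 480.8 -387.1   87.4] F [ 1.7  2.7 -0.6] r 53.9 phi -40.0 yz psi 23.7 tilt [-1.    -0.003 -0.002]
[-0.6 -6.5 -1.4]
[ 0.  -5.   1.6]
[ 0.  -5.1  1. ]
[ 0.  -5.2  0.5]
[ 0.  -5.2 -0.1]
[ 0.  -5.2 -0.6]
[ 0.  -5.1 -1.1]
[ 0.  -5.  -1.7]
[ 0.  -4.8 -2.2]
[ 0.  -4.5 -2.7]
```

```bash
python3 -m handwheel '-1 0 -6 0 0 0 0;-1 0 -5 0.5 0 0 0;-1 0 -5 0.5 0 0 0;-1 0 -5 0 0 0 0;-1 0 -5 -0.5 0 0 0;-1 0 -5 -1 0 0 0;-1 0 -5 -1.5 0 0 0'; python3 plan.py 10 5;python3 -c "
from wv import *
snap('w6')"
```

```text
clock: 7.85
eef_pos: [447.4, -399.2, 88.0]
tool_rot: [2.262, 1.569, 1.105]
force: [3.7, 5.2, -0.0]
width: 0.3
t 7.85 pos [ 447.4 -399.2   88. ] F [ 3.7  5.2 -0. ] r 47.3 phi -80.4 yz psi 23.7 tilt [-1.     0.002 -0.001]
t 7.85 pos [ 447.4 -399.2   88. ] F [ 3.7  5.2 -0. ] r 47.3 phi -80.4 yz psi 23.7 tilt [-1.     0.002 -0.001]
[-0.  -4.8  1.3]
[-0.  -4.1 -1.6]
[-0.  -3.9 -2. ]
[-0.  -3.7 -2.3]
[-0.  -3.5 -2.6]
[-0.  -3.3 -2.9]
[-0.  -3.  -3.2]
[ 0.  -2.7 -3.4]
[ 0.  -2.4 -3.6]
[ 0.  -2.1 -3.8]
```

View pics/w6.png

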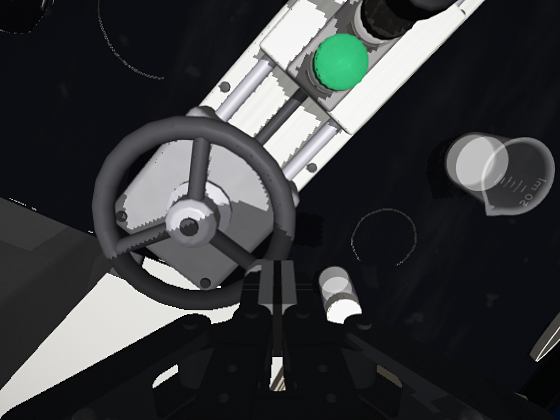

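```bash
python3 -m handwheel '-1 0 -5 0.5 0 0 0;-1 0 -4 -1 0 0 0;-1 0 -4 -2 0 0 0;-1 0 -4 -2.5 0 0 0;-1 0 -3.5 -2.5 0 0 0;-1 0 -3.5 -3 0 0 0;-1 0 -3 -3 0 0 0;-1 0 -3 -3.5 0 0 0'; python3 plan.py 10 4;python3 -c "
from wv import *
snap('w7')"
```

```text
clock: 8.7
eef_pos: [411.0, -403.1, 90.3]
tool_rot: [0.157, 1.558, -1.002]
force: [2.2, -1.4, 0.2]
width: -0.0
t 8.7 pos [ 411.  -403.1   90.3] F [ 2.2 -1.4  0.2] r 58.1 phi -119.4 yz psi 23.6 tilt [-1.     0.002  0.012]
t 8.7 pos [ 411.  -403.1   90.3] F [ 2.2 -1.4  0.2] r 58.1 phi -119.4 yz psi 23.6 tilt [-1.     0.002  0.012]
[ 2.2  4.4 -7.8]
[-0.  -1.8 -3. ]
[-0.  -1.6 -3.1]
[-0.  -1.4 -3.2]
[-0.  -1.1 -3.3]
[-0.  -0.9 -3.4]
[-0.  -0.7 -3.4]
[-0.  -0.4 -3.5]
[-0.  -0.2 -3.5]
[-0.   0.1 -3.5]
```

View pics/w7.png

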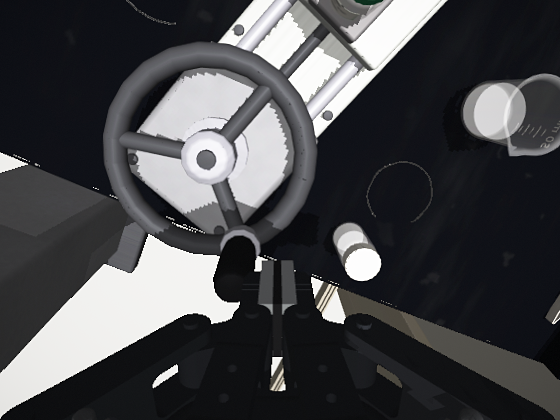

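```bash
cat > ang.py <<'E'
from wv import *
def ang(n,hub,foot,zf=80):
    c=np.load(f'pics/{n}.npy',allow_pickle=True).item()['c'];h=atz(c,hub,82);f=atz(c,foot,zf);d=f-h
    print(n,h.round(1),f.round(1),'r',np.hypot(d[0],d[1]).round(1),'ang',np.degrees(np.arctan2(d[1],d[0])).round(1))
E
python3 -c "
from ang import *
ang('w2',(231,132),(189,211))
ang('w7',(206,160),(240,244))
a=cv2.imread('pics/w2.png')[100:250,140:290];b=cv2.imread('pics/w7.png')[120:270,140:290]
cv2.imwrite('pics/c1.png',cv2.resize(np.hstack([a,b]),None,fx=2.6,fy=2.6))"
```

```text
w2 [ 441.2 -352.8   82. ] [ 391.8 -346.9   80. ] r 49.7 ang 173.2
w7 [ 440.3 -352.6   82. ] [ 404.8 -384.6   80. ] r 47.8 ang -138.0
```

View pics/c1.png

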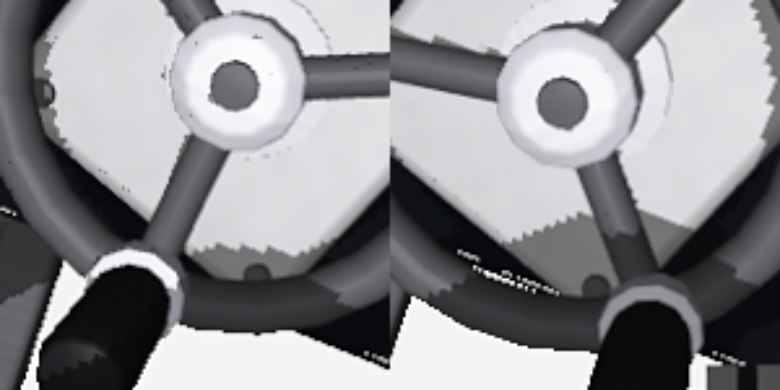

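```bash
python3 -m handwheel '-1 1 1 -4 0 0 0;-1 0.5 1 -4 0 0 0;-1 0 0.5 -4 0 0 0;-1 0 0 -4 0 0 0;-1 0 0 -3.5 0 0 0;-1 0 0 -2 0 0 0'; python3 plan.py 10 3;python3 -c "
from wv import *
im,_,_=snap('w8');cv2.imwrite('pics/c8.png',cv2.resize(im[80:260,100:300],None,fx=3,fy=3))"
```

```text
clock: 9.35
eef_pos: [399.2, -384.4, 89.0]
tool_rot: [-0.293, 1.556, -1.456]
force: [-1.1, -2.6, 2.4]
width: -0.1
t 9.35 pos [ 399.2 -384.4   89. ] F [-1.1 -2.6  2.4] r 51.4 phi -141.6 yz psi 23.4 tilt [-1.    -0.004  0.014]
t 9.35 pos [ 399.2 -384.4   89. ] F [-1.1 -2.6  2.4] r 51.4 phi -141.6 yz psi 23.4 tilt [-1.    -0.004  0.014]
[ 0.9  0.7 -2.9]
[-0.  -0.5 -2.6]
[-0.  -0.3 -2.6]
[-0.  -0.2 -2.6]
[-0.  -0.1 -2.6]
[-0.   0.1 -2.6]
[-0.   0.2 -2.6]
[-0.   0.3 -2.6]
[-0.   0.5 -2.6]
[-0.   0.6 -2.5]
```

View pics/c8.png

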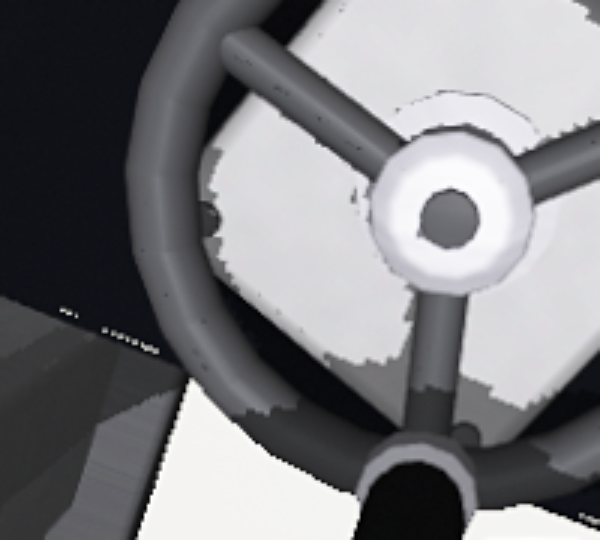

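```bash
python3 -c "
from ang import *
ang('w2',(230.4,132.7),(191.5,211.2))
ang('w7',(206.2,160),(240,245))
ang('w8',(100+450/3,80+217/3),(100+416/3,80+485/3))"
```

```text
w2 [ 440.8 -352.7   82. ] [ 392.3 -348.2   80. ] r 48.7 ang 174.8
w7 [ 440.4 -352.7   82. ] [ 404.2 -384.8   80. ] r 48.4 ang -138.4
w8 [ 440.9 -352.4   82. ] [ 394.5 -364.6   80. ] r 47.9 ang -165.2
```

```bash
python3 -m handwheel '-1 0.5 0.5 -3 0 0 0;-1 0 0 -3 0 0 0;-1 0 0 -3 0 0 0;-1 0 0 -2 0 0 0;-1 0 0 0 0 0 0'; python3 plan.py 3 3;python3 -c "
from wv import *
im,_,_=snap('w9');cv2.imwrite('pics/c9.png',cv2.resize(im[80:260,120:320],None,fx=3,fy=3))"
```

```text
clock: 9.9
eef_pos: [396.5, -371.6, 88.3]
tool_rot: [-0.166, 1.557, -1.327]
force: [-0.2, -3.0, 2.1]
width: -0.0
t 9.9 pos [ 396.5 -371.6   88.3] F [-0.2 -3.   2.1] r 47.0 phi -156.0 yz psi 23.5 tilt [-1.    -0.002  0.014]
t 9.9 pos [ 396.5 -371.6   88.3] F [-0.2 -3.   2.1] r 47.0 phi -156.0 yz psi 23.5 tilt [-1.    -0.002  0.014]
[ 0.2 -2.9 -2.6]
[-0.   0.2 -2.6]
[-0.   0.3 -2.6]
```

View pics/c9.png

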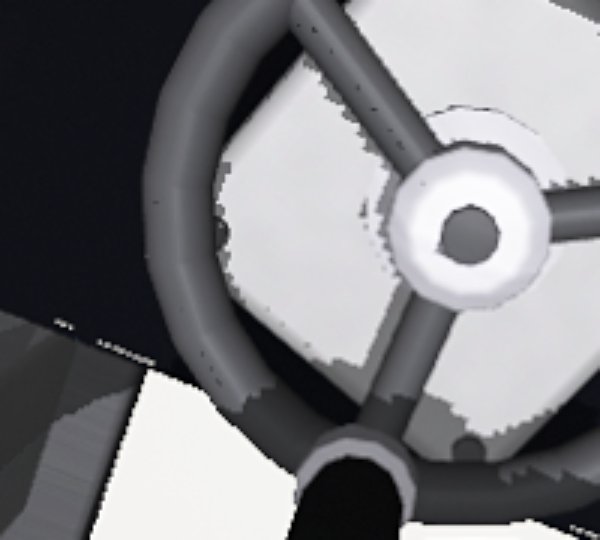

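```bash
python3 -c "
from ang import *
ang('w9',(120+469/3,80+234/3),(120+356/3,80+480/3))"
```

```text
w9 [ 440.7 -352.2   82. ] [ 393.  -351.4   80. ] r 47.7 ang 179.1
```

```bash
python3 -m handwheel '-1 0 0 -2.5 0 0 0;-1 0 0 -0.5 0 0 0;-1 0 0 0 0 0 0'; python3 plan.py 1 3;python3 -c "
from wv import *
im,_,_=snap('w10');cv2.imwrite('pics/c10.png',cv2.resize(im[80:260,120:320],None,fx=3,fy=3))"
```

```text
clock: 10.25
eef_pos: [396.3, -368.8, 88.2]
tool_rot: [-0.079, 1.556, -1.24]
force: [0.9, -3.6, 1.7]
width: -0.2
t 10.25 pos [ 396.3 -368.8   88.2] F [ 0.9 -3.6  1.7] r 46.2 phi -159.3 yz psi 23.5 tilt [-1.    -0.001  0.015]
t 10.25 pos [ 396.3 -368.8   88.2] F [ 0.9 -3.6  1.7] r 46.2 phi -159.3 yz psi 23.5 tilt [-1.    -0.001  0.015]
[ 0.2 -3.6 -2.8]
```

View pics/c10.png

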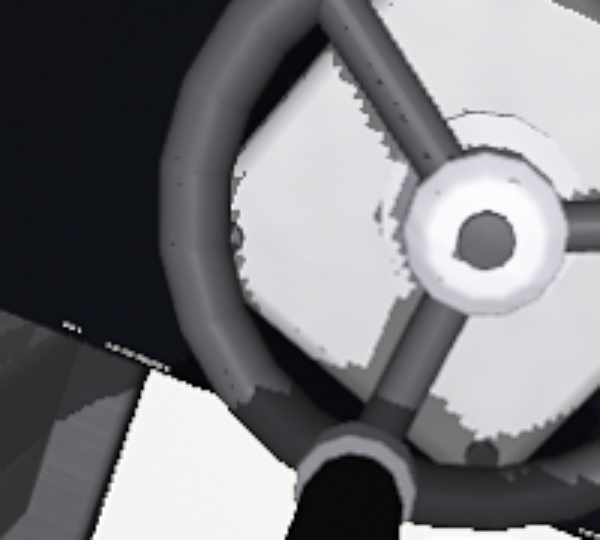

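```bash
python3 -c "
from ang import *
ang('w10',(120+486/3,80+239/3),(120+356/3,80+478/3))"
python3 -m handwheel '-1 0 0 5 0 0 0;-1 0 0 8 0 0 0;-1 -12 0 6 0 0 0;-1 -25 0 0 0 0 0;-1 -25 0 0 0 0 0;-1 -25 0 0 0 0 0;-1 -15 0 0 0 0 0;-1 -6 0 0 0 0 0;-1 0 0 0 0 0 0'
python3 -c "
from plan import *
rows([(386.6,-378.2,203.8)])"
```

```text
w10 [ 440.8 -352.3   82. ] [ 393.1 -348.5   80. ] r 47.8 ang 175.5
clock: 11.2
eef_pos: [399.6, -381.6, 194.9]
tool_rot: [-2.255, 1.56, 2.867]
force: [0.7, -0.2, 0.8]
width: 0.2
t 11.2 pos [ 399.6 -381.6  194.9] F [ 0.7 -0.2  0.8] r 49.4 phi -143.8 yz psi 23.5 tilt [-1.    -0.008 -0.007]
[ -8.7 -10.7  -8.4]
```

```bash
python3 -m handwheel '-1 -7 -8 -6 0 0 0;-1 -2 -1 -1 0 0 0;-1 0 0 0 0 0 0;-1 0 0 0 0 0 0'; python3 -c "
from plan import *
rows([(386.6,-378.2,203.8)])
from wv import *
im,c,s=snap('w11')
a=cv2.imread('pics/w1.png')[30:200,195:365];b=im[30:200,195:365]
cv2.imwrite('pics/c11.png',cv2.resize(np.hstack([a,b]),None,fx=2.35,fy=3.2,interpolation=cv2.INTER_CUBIC))
print(c['eye'],c['orientation'])"
```

```text
clock: 11.6
eef_pos: [385.7, -377.1, 201.9]
tool_rot: [-2.425, 1.554, 2.697]
force: [0.6, -0.0, 0.0]
width: -0.5
t 11.6 pos [ 385.7 -377.1  201.9] F [ 0.6 -0.   0. ] r 59.2 phi -155.4 yz psi 23.5 tilt [-1.    -0.011 -0.013]
[-1.9  0.4  1.3]
[ 459.61752823 -347.38439867  367.64154837] [-0.32118001  0.01293619 -1.16124688]
```

View pics/c11.png

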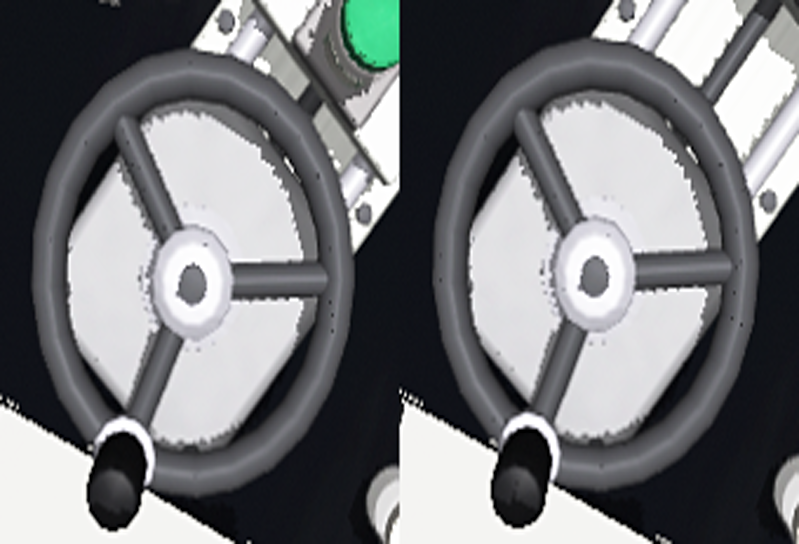

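```bash
python3 -c "
import numpy as np
g=lambda a,b:np.degrees(np.arctan2((b[1]-a[1])/3.2,(b[0]-a[0])/2.35))
for h,f,s,b1,b2,t in[((192,284),(125,450),(325,278),(225,20),(363,213),(124,120)),((194,276),(128,444),(330,265),(226,9),(368,200),(126,113))]:
  print(g(h,f),g(h,s),g(h,t),g(b1,b2))"
python3 - <<'E'
# rectified comparison with polar correlation about the hub
from ang import *
d=np.load('pics/w11.npy',allow_pickle=True).item()
c=d['c'];im=cv2.imread('pics/w11.png');w1=cv2.imread('pics/w1.png')
ang('w11',(277.6,116.2),(249.5,168.8))
E
```

```text
118.7933124517858 -1.8974979298490484 -119.44942896840651 45.76483706177795
118.14475021711775 -3.3992595368960434 -119.59969627211234 44.64795175808994
w11 [ 440.5 -352.2   82. ] [ 392.9 -348.    80. ] r 47.8 ang 174.9
```

```bash
python3 -m handwheel '-1 -20 -10 15 0 0 0;-1 -10 -5 5 0 0 0;-1 0 0 0 0 0 0;-1 0 0 0 0 0 0'; python3 - <<'E'
from wv import *
C=(439,-351.5)
g=lambda a:(255*(a/255.)**.5).astype(np.uint8)
for n,(x,y) in dict(side=(270,120),scene=(285,200)).items():
    a=cv2.imread(f'pics/{n}0.png')[y:y+95,x:x+130];b=get_image(n)[y:y+95,x:x+130]
    cv2.imwrite(f'pics/f_{n}.png',cv2.resize(g(np.hstack([a,b])),None,fx=3,fy=5))
E
```

```text
clock: 12.05
eef_pos: [380.2, -400.5, 230.8]
tool_rot: [-2.53, 1.55, 2.593]
force: [0.5, -0.3, -0.1]
width: 0.1
```

View pics/f_side.png

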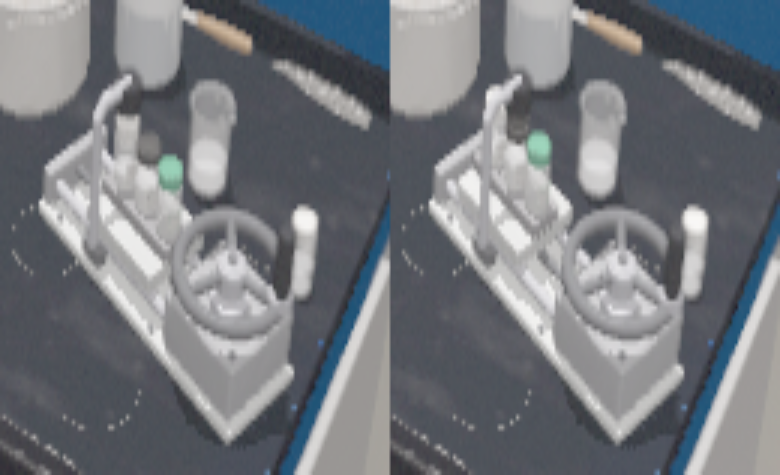

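View pics/f_scene.png

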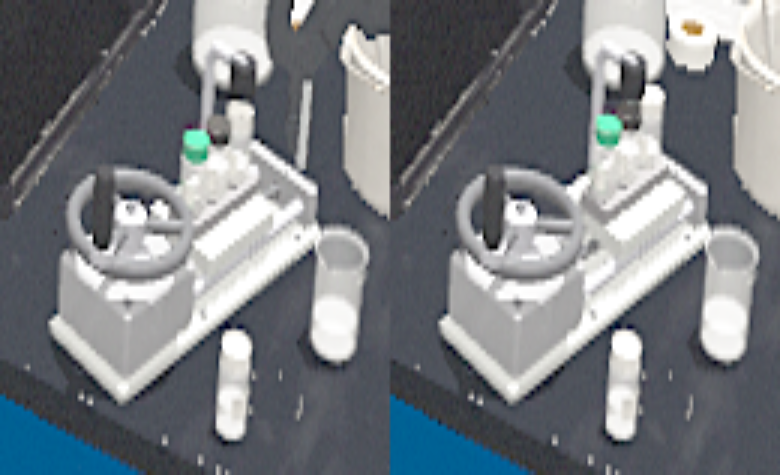

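Both before/after pairs match. The handle is back in place, the carriage has moved on one vial (black cap now under the reader), and the loose vial and beaker haven't moved.

```bash
python3 -c "
from cell import ctrl
print(ctrl.read_state()['force'].round(2),abs(ctrl.read_state()['qd']).max());print(ctrl.finish_job())"
```

```text
[ 0.16 -0.09 -0.27] 0.005695104909580438
the job is handed in; nothing more can be done
None
```

I pushed the hand wheel clockwise through one full turn with the closed fingertips, without pinching the handle, then backed off and raised the tool clear. The job was handed in at about 12 s of the 48 s allowed. No verdict is reported.

- **Handle angle:** in the wrist camera the handle stood at 174.8° before and 174.9° after. Spoke angles in the pictures agreed to about 1°, taken against the fixed bolts.
- **Carriage:** it has moved on one vial, with the black-capped vial now under the reader.
- **Other things:** the loose vial and beaker look unmoved in the before/after pictures. I did not compare the timer and dish afterwards, but the arm stayed well away from them.
- **Forces:** the highest wrist force I read was about 6.4 N, checked between moves rather than continuously. At hand-in it was under 0.4 N and the arm was at rest.
- **Disagreement:** the cameras showed the shut fingertips about 15 mm behind the TCP, while the task text puts them 8 mm ahead. I chose a pushing height that was safe either way.

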